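# Take a length with the tape measure and lock it

## Robot

A 6-joint arm with a two-finger parallel gripper is mounted at the origin on a cart in front of the work surface, level with it; the furniture and walls round the work are solid. World frame = base frame: x ahead of the robot, y to its left, z up, the work surface at z = 0. Lengths are in mm, angles in rad, forces in N, time in s.
With the tool pointing down it reaches from about 325 to 850 mm from the base axis. Payload 4.4 kg.
Tool frame: the origin (TCP) lies midway between the tips of the shut fingers; the grasp point (between the pads) lies 19 mm behind it; z points along the fingers, x is the direction in which the jaws open and shut, and the axes are right-handed (so a half turn about z gives the same grasp; the last joint's range is limited). The gripper opens to 94 mm and grips with 3 to 60 N. Pads are 16 mm wide; open, the fingers measure 119 mm over their backs; the gripper's body (75 mm by 177 mm) begins 78 mm behind the grasp point.
Start: joints at [-1.306, 0.207, 1.542, -0, 1.393, -0.15], TCP at [231.717, -526.245, 205.447] pointing down, gripper open.
Joint ranges: [-2.73, 2.73], [-0.86, 2.22], [0.23, 2.46], [-1.11, 4.25], [0.08, 2.63], [-2.82, 2.82]. Speed limits (rad/s): [2.79, 2.79, 3.14, 3.14, 3.14, 3.14].

## Interface

Orientations are given as a unit quaternion [x, y, z, w].
In Python, from workcell import bot, eyes, workorder, sensors gives the robot as it stands. The module is installed in compiled form; this text tells all that it offers. Calls block until the motion is done:
- bot.move_pose(position, orientation): joint-space move of the TCP to a pose.
- bot.servo_line(position, velocity=150, rotation=None): straight line of the TCP; rotation=None keeps the orientation; velocity is the mean speed in mm/s.
- bot.movej(angles): joint-space move.
- bot.set_gripper(opening): finger opening in mm; the grip force is fixed at half the most; returns when the fingers have stopped.
- bot.wait(seconds).
- bot.solve_ik(position, orientation): joint angles nearest the present ones, or None.
- eyes.capture(name): name is "scene" or "top" or "wrist"; returns (picture, depth): 420x560x3 uint8, red, green, blue; 420x560 float32, mm along the optical axis (not along the pixel's ray), 0 where there is no reading.
- eyes.calibration(name): a dict with "vfov" (degrees; the focal length in pixels is half the picture's height over the tangent of half this angle, whatever the lens; pixels are square), "cx", "cy" (the principal point, pixels), "pose" (4x4, takes a point from camera to world coordinates). Camera axes: x right, y up, looking along -z (the intrinsics and any distortion apply to the point x, -y, -z); pixel columns grow to the right and rows downward; lengths in mm; the calibration is good to about 2 mm. A picture is of the moment at which its call begins: read the wrist's pose just before it. calibration takes no time and is no camera call; for the wrist camera it gives the pose at the moment of the call.
A pose or a line that the arm cannot do raises bot.MotionError and nothing moves.
- workorder.finish_job(): hands the job in, once; it reports no verdict.
Readings, each from a call of its own:
- sensors.get_time(): time.
- sensors.get_joint_pos(): joint angles.
- sensors.get_qvel(): joint speeds.
- sensors.get_joint_efforts(): joint torques, N m.
- sensors.get_tool_pos(): TCP position.
- sensors.get_tool_rot(): TCP orientation.
- sensors.get_force(): force on the tool from outside, world axes, zero at the start.
- sensors.get_ft_torque(): the same for the moment, N m.
- sensors.get_opening(): finger opening in mm.
Only numpy, scipy, OpenCV 4.12 (cv2) and the standard library are available. Lean on these libraries where they do the work, as an engineer would, in place of code of your own. Each camera call takes 0.05 s, during which the arm holds its last target.

## Task

Take the length of the piece to be cut with the tape measure: stand the tape on the board, hook its end over the board's end on the clean, unhatched side of the pencil line, and draw the case back along the board until its front face is on the line. Then press the thumb lock fully down and let go, leaving the tape standing there, hooked, straight along the board and locked. Leave the other things where they are.

Things in the scene. Friction and masses are not known exactly. Their poses are not given: they have to be found in the camera images.
- tape_mid (a point): Centre of the tape measure's case: a black and grey block with a round back, 86 mm long (its x), 40 mm wide (its y; grasp across this), 66 mm high, 0.6 kg with its blade. The point is 33 mm above the case's underside. +x is the way the blade comes out, at the bottom of the front face (43 mm ahead of this point); z is up.
- tape_mouth (a point): Middle of the bottom edge of the case's front face, where the blade comes out; the part that is brought to the pencil line. Same axes as tape_mid.
- tape_hook (a point): Steel hook at the blade's end, a plate 4 mm thick and 24 mm wide, from 8 mm above to 9 mm below the level of the case's underside. The point is the middle of its inner face (towards the case), 4 mm below the level of the underside; with the blade wound in, 45 mm ahead of tape_mid. +x points away from the case.
- tape_blade (a joint): How far the blade is drawn out of the case, m: 0 wound in, 0.225 at most. A spring winds it in with 1.6 N at 0 and 2.4 N at 0.2 m.
- lock_cap (a point): Middle of the top of the thumb lock, a ribbed grey cap 22 x 24 mm on the case's top near its front: 24 mm ahead of tape_mid, 77 mm above the case's underside, 11 mm proud of the case. Pushed straight down (about 4 N moves it, 8 N seats it) it clamps the blade and stays down by itself.
- tape_lock (a joint): How far the thumb lock is pressed down, m: 0 up (blade free), about 0.005 or a little more when down and clamping.
- board_end (a point): Middle of the top edge of the board's end that is to be hooked (the clean end, away from the hatching). The board is 340 x 110 mm, its top 30 mm above the bench; it does not move: it lies fast on a 3 mm rubber mat that shows 15 mm past its ends. +x points along the board outwards past this end, y across it, z up.
- cut_mark (a point): Middle of the pencil line drawn square across the board's top, on its surface, 125 to 205 mm from board_end; slanting pencil hatching 20 mm long marks the waste on the side away from board_end. +x points to board_end.
- screw_box: Bystander: carton of screws, 101 x 68 x 45 mm; origin under its centre.
- jar_screws: Bystander: jar of screws, 67 mm across, 95 mm high; origin under its centre.
- sanding_block: Bystander: cork sanding block, 66 x 112 x 28 mm; origin under its centre.
- pencil: Bystander: carpenter's pencil, 168 mm long; origin under its middle.
- try_square: Bystander: try square, 100 x 181 x 18 mm; origin under its middle.
- black_tape: Bystander: roll of black tape, 64 mm across, 19 mm high; origin under its centre.
- tape: The tape measure as a whole; origin under the middle of its case, axes as tape_mid. It starts standing on a wood offcut (95 x 60 mm, 19 mm high) with its hook hanging over the offcut's end: lift it straight up first. Its ribbed rubber sole grips wood well enough to hold the case still against the blade's spring when let go.

How it is judged:
By the outcome, as a careful person would: the job done as asked, in the order asked, and still so for the second after the job is handed in, with the robot touching nothing.
It also fails if it takes over 50 s, if anything falls off the work surface, if the arm or the gripper's body presses on something with over 40 N, if the wrist force passes 120 N, or if a joint passes its speed limit or range.

## Working session

There is one attempt and no reset: what is moved stays moved. The work goes in short steps, each a Python script; the robot and the scene stay as the last script left them, time stands still between calls to the robot, and variables do not carry over. Pictures are saved under pics/ and viewed, and the job is handed in when it is done.

```bash
mkdir -p pics && python3 - <<'E'
from workcell import bot, eyes, workorder, sensors
import cv2, numpy as np
for n in ["scene","top","wrist"]:
    c=eyes.calibration(n); p,d=eyes.capture(n)
    print(n,{k:(np.round(v,3).tolist()) for k,v in c.items()}, d.min(), d.max())
    cv2.imwrite(f"pics/{n}0.png",cv2.cvtColor(p,cv2.COLOR_RGB2BGR)); np.savez(f"{n}0.npz",p=p,d=d)
print(sensors.get_time(),sensors.get_tool_rot(),sensors.get_opening())
E
```

```text
scene {'vfov': 43.401, 'cx': 289.25, 'cy': 207.314, 'pose': [[-0.433, 0.388, -0.813, -515.72], [-0.901, -0.187, 0.391, 657.306], [-0.0, 0.903, 0.431, 671.297], [0.0, 0.0, 0.0, 1.0]]} 0.0 3628.407
top {'vfov': 51.257, 'cx': 283.348, 'cy': 210.436, 'pose': [[-0.002, 0.989, -0.146, 382.029], [-1.0, 0.001, 0.02, 138.47], [0.02, 0.146, 0.989, 1293.707], [0.0, 0.0, 0.0, 1.0]]} 0.0 2417.5342
wrist {'vfov': 65.927, 'cx': 275.17, 'cy': 210.603, 'pose': [[0.404, 0.889, 0.215, 294.729], [-0.915, 0.393, 0.092, -499.828], [-0.003, -0.233, 0.972, 384.88], [0.0, 0.0, 0.0, 1.0]]} 0.0 1513.6288
0.15 [ 8.37558399e-01 -5.46347096e-01 -6.61930038e-04 -5.83554990e-04] 94.2070096630844
```

View pics/top0.png

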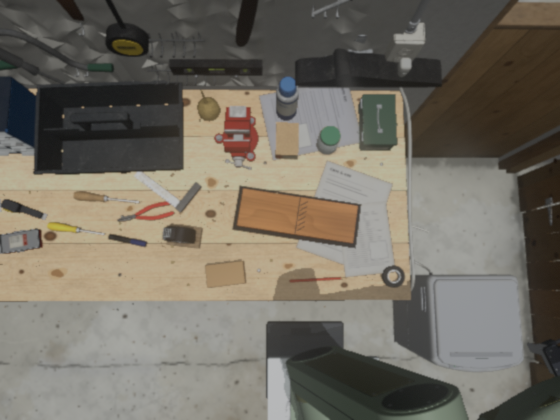

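View pics/scene0.png

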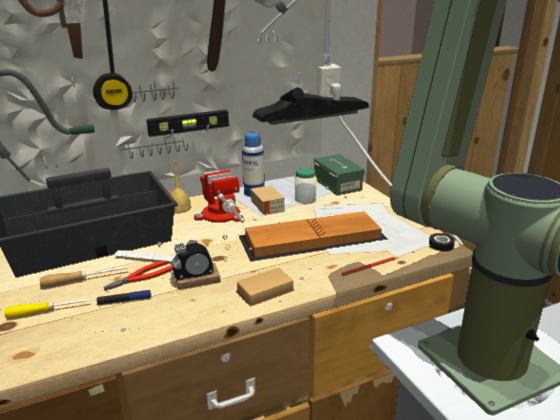

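View pics/wrist0.png

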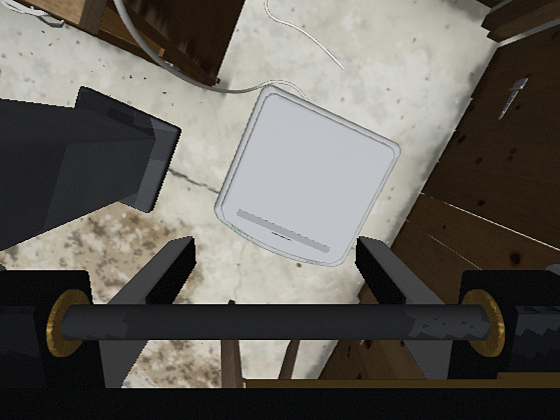

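```bash
python3 - <<'E'
import cv2
t=cv2.imread("pics/top0.png")
cv2.imwrite("pics/top0z.png",cv2.resize(t[170:270,150:380],None,fx=3.4,fy=3.4,interpolation=cv2.INTER_CUBIC))
s=cv2.imread("pics/scene0.png")
cv2.imwrite("pics/scene0z.png",cv2.resize(s[200:300,150:400],None,fx=3.2,fy=3.2,interpolation=cv2.INTER_CUBIC))
E
```

```text
(no output)
```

View pics/top0z.png

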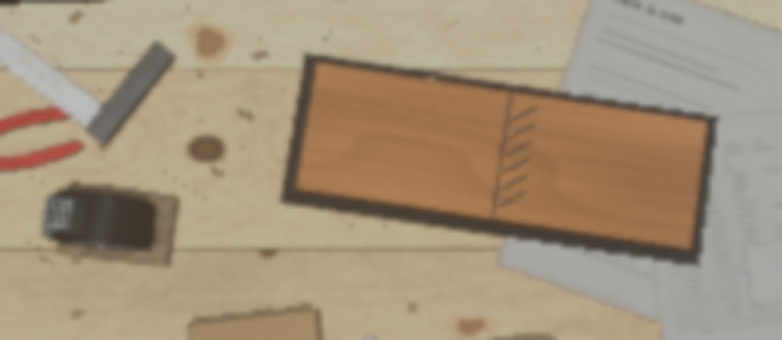

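View pics/scene0z.png

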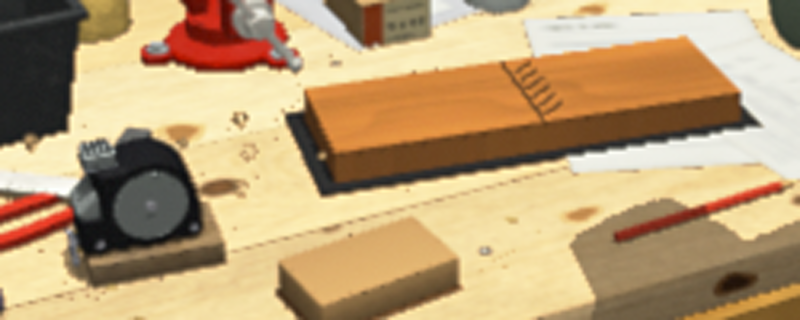

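```bash
cat > h.py <<'E'
import numpy as np, cv2
def f_of(c): return 210/np.tan(np.radians(c["vfov"]/2))
def ray(c,uv,z):
    uv=np.atleast_2d(np.asarray(uv,float)); f=f_of(c); P=np.asarray(c["pose"])
    d=np.c_[(uv[:,0]-c["cx"])/f,-(uv[:,1]-c["cy"])/f,-np.ones(len(uv))]@P[:3,:3].T
    o=P[:3,3]; s=(z-o[2])/d[:,2]
    return o+d*s[:,None]
def proj(c,X):
    P=np.asarray(c["pose"]); q=(np.atleast_2d(X)-P[:3,3])@P[:3,:3]; f=f_of(c)
    return np.c_[c["cx"]+f*q[:,0]/-q[:,2], c["cy"]-f*q[:,1]/-q[:,2]]
def deproj(c,d):
    v,u=np.mgrid[0:d.shape[0],0:d.shape[1]]; f=f_of(c); P=np.asarray(c["pose"])
    q=np.stack([(u-c["cx"])/f*d,-(v-c["cy"])/f*d,-d],-1)
    return q@P[:3,:3].T+P[:3,3]
def down(yaw):  # tool x at angle yaw in world, pointing down
    return [float(np.cos(yaw/2)),float(np.sin(yaw/2)),0.,0.]
def save(n,p): cv2.imwrite(f"pics/{n}.png",cv2.cvtColor(p,cv2.COLOR_RGB2BGR))
E
python3 - <<'E'
from h import *
from workcell import eyes
c=eyes.calibration("top"); z=np.load("top0.npz"); p,d=z["p"],z["d"]
hsv=cv2.cvtColor(p,cv2.COLOR_RGB2HSV)
X=deproj(c,d)
print("bench z",X[270,100],X[260,60])
roi=np.zeros(d.shape,bool); roi[180:255,225:370]=1
m=((X[...,2]>20)&(X[...,2]<45)&roi).astype(np.uint8)
cs,_=cv2.findContours(m,cv2.RETR_EXTERNAL,cv2.CHAIN_APPROX_NONE); k=max(cs,key=cv2.contourArea)
r=cv2.boxPoints(cv2.minAreaRect(k)); w=ray(c,r,30); print("board",np.round(w,1).tolist()); 
print([np.linalg.norm(w[i]-w[(i+1)%4]).round(1) for i in range(4)], np.median(X[...,2][m>0]))
# line end pixels from zoom (495,215),(512,92) /3.4
print("line",ray(c,[[495/3.4+150,215/3.4+170],[512/3.4+150,92/3.4+170]],30).round(1))
roi[:]=0; roi[215:255,155:210]=1
m=((X[...,2]>60)&(X[...,2]<120)&roi).astype(np.uint8)
cs,_=cv2.findContours(m,cv2.RETR_EXTERNAL,cv2.CHAIN_APPROX_NONE); k=max(cs,key=cv2.contourArea)
print("tape", cv2.contourArea(k)); pts=X[m>0]; print(np.median(pts,0), pts.max(0),pts.min(0))
r=cv2.minAreaRect(pts[:,:2].astype(np.float32)); print(r)
m=((X[...,2]>12)&(X[...,2]<120)&roi); r=cv2.minAreaRect(X[m][:,:2].astype(np.float32)); print(r)
E
```

```text
bench z [ 3.98231596e+02  6.44931587e+02 -2.02409804e-01] [4.27262580e+02 7.61587843e+02 7.58169538e-01]
board [[525.5, 247.4, 30.0], [635.8, 232.1, 30.0], [583.5, -107.5, 30.0], [473.9, -87.9, 30.0]]
[np.float64(111.4), np.float64(343.6), np.float64(111.3), np.float64(339.2)] 29.76182755799516
line [[502.3  77.1  30. ]
 [608.8  61.7  30. ]]
tape 389.0
[495.16729887 404.37451258  83.64190022] [517.97909962 447.87222671 101.26731101] [474.09718991 369.19889485  60.14708568]
((496.3909912109375, 408.0599670410156), (77.18201446533203, 40.84175109863281), 84.98780822753906)
((511.6572570800781, 422.8988342285156), (141.9390869140625, 84.73426818847656), 83.02302551269531)
```

```bash
python3 - <<'E'
from h import *
from workcell import bot,eyes,sensors
import pickle
for n,pos,yaw in [("wb",[560,140,230],-8.75),("wt",[496,415,215],-5)]:
    bot.move_pose(pos,down(np.radians(yaw)))
    c=eyes.calibration("wrist"); p,d=eyes.capture("wrist"); save(n,p)
    pickle.dump((c,p,d),open(n+".pkl","wb"))
    print(sensors.get_time(),sensors.get_tool_pos(),sensors.get_joint_pos().round(2))
E
```

```text
2.825 [560.19118607 139.08850312 229.90417491] [ 0.09  0.19  1.51 -0.    1.44  0.25]
3.9667 [497.00177301 413.57764307 215.19118229] [ 0.56  0.35  1.34 -0.    1.45  0.65]
```

View pics/wb.png

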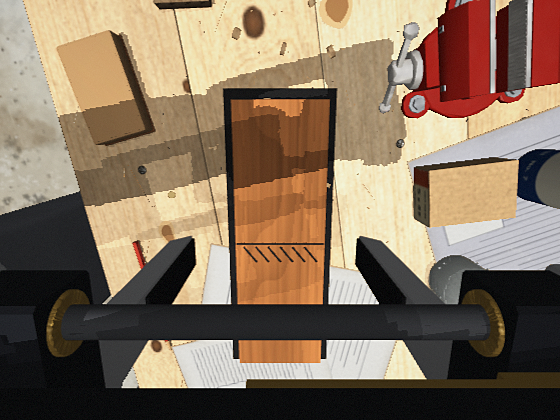

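View pics/wt.png

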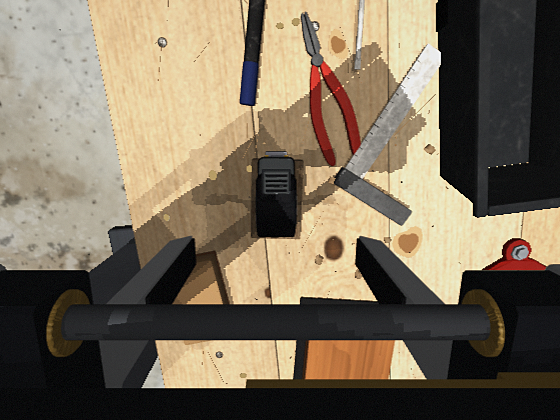

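```bash
python3 - <<'E'
from h import *
import pickle
def fitl(P):
    vx,vy,x,y=cv2.fitLine(P.astype(np.float32),cv2.DIST_HUBER,0,.01,.01).ravel(); return np.array([x,y]),np.degrees(np.arctan2(vy,vx))
c,p,d=pickle.load(open("wb.pkl","rb")); X=deproj(c,d)
g=cv2.cvtColor(p,cv2.COLOR_RGB2GRAY).astype(float)
print("board top z",np.median(X[130:230,250:310,2]),"bench",np.median(X[130:160,190:210,2]))
hsv=cv2.cvtColor(p,cv2.COLOR_RGB2HSV)
# line: darkest row per column
P=[]
for u in range(245,318):
    col=g[236:250,u]; i=col.argmin(); 
    if 0<i<13: a,b,e=col[i-1:i+2]; P.append([u,236+i+0.5*(a-e)/(a-2*b+e)])
P=np.array(P); W=ray(c,P,30)[:,:2]; m,a=fitl(W); print("line",len(P),W.mean(0),a)
Wl=W
# end edge: between black mat and board, by depth z 15
P=[]
for u in range(240,322):
    col=X[85:110,u,2]; 
    j=[r for r in range(24) if col[r]<18<=col[r+1]]
    if j: P.append([u,85+j[0]+.5])
P=np.array(P); W=ray(c,P,30)[:,:2]; m,a2=fitl(W); print("end",len(P),W.mean(0),a2)
P=[]
gr=p[...,0].astype(float)
for u in range(240,322):
    col=gr[85:110,u]; dd=np.diff(col); i=dd.argmax(); P.append([u,85+i+.5])
P=np.array(P); W=ray(c,P,30)[:,:2]; m,a3=fitl(W); print("end by colour",np.median(P[:,1]),W.mean(0),a3)
We=W
# sides
S=[[],[]]
for v in range(115,235,2):
    row=X[v,215:345,2]; k=np.where((row>20)&(row<45))[0]
    S[0].append([215+k[0]-.5,v]); S[1].append([215+k[-1]+.5,v])
    row=gr[v]
ss=[]
for s in S:
    W=ray(c,np.array(s),30)[:,:2]; m,a=fitl(W); ss.append((m,a)); print("side",m,a)
n=np.radians(np.mean([ss[0][1],ss[1][1]])); ax=np.array([np.cos(n),np.sin(n)]); ax*=np.sign(ax[1]); nn=np.array([-ax[1],ax[0]])
print("axis ang",np.degrees(np.arctan2(ax[1],ax[0])),"width",(ss[0][0]-ss[1][0])@nn)
ctr=(ss[0][0]@nn+ss[1][0]@nn)/2
print("board_end",ax*(We@ax).mean()+nn*ctr,"cut",ax*(Wl@ax).mean()+nn*ctr,"len",(We@ax).mean()-(Wl@ax).mean())
c,p,d=pickle.load(open("wt.pkl","rb")); X=deproj(c,d)
roi=np.zeros(d.shape,bool); roi[140:245,240:310]=1
for lo,hi in[(88,105),(75,90),(55,105),(8,105)]:
    m=roi&(X[...,2]>lo)&(X[...,2]<hi); r=cv2.minAreaRect(X[m][:,:2].astype(np.float32)); print(lo,hi,m.sum(),np.median(X[m],0).round(1),r)
z=cv2.resize(p[140:250,230:330],None,fx=5,fy=5,interpolation=cv2.INTER_CUBIC); save("wtz",z)
z=cv2.resize(p[80:270,220:340],None,fx=3,fy=3,interpolation=cv2.INTER_CUBIC); save("wbz",z)
E
```

```text
board top z 31.140249760612164 bench 1.0251414306707147
line 69 [558.27115397  71.31418638] -8.788993
end 82 [583.45000327 240.89784141] -8.784819
end by colour 98.5 [583.39168127 240.52902614] -8.784762
side [514.78864 159.03671] 81.27335
side [624.784  148.1951] 81.38128
axis ang 81.32731 width 110.37246
board_end [583.05142178 240.58091165] cut [557.25616711  71.46899908] len 171.06792681942815
88 105 751 [500.6 433.1  95.9] ((499.2674560546875, 421.1517028808594), (50.98811721801758, 37.187713623046875), 86.20740509033203)
75 90 2000 [498.2 407.6  86.1] ((499.07440185546875, 412.2432556152344), (69.73316192626953, 40.40449905395508), 83.79025268554688)
55 105 3064 [499.5 418.3  86.2] ((499.3886413574219, 414.5705261230469), (80.61426544189453, 41.59373474121094), 84.54924011230469)
8 105 4201 [500.  418.3  84.5] ((499.13714599609375, 407.6988830566406), (105.37445068359375, 60.10470962524414), 83.44847869873047)
```

View pics/wtz.png

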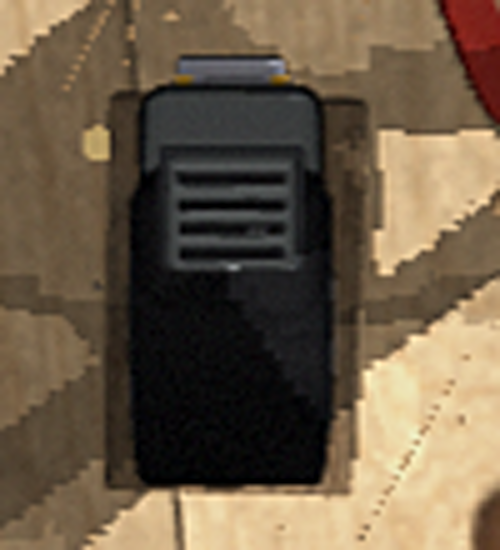

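View pics/wbz.png

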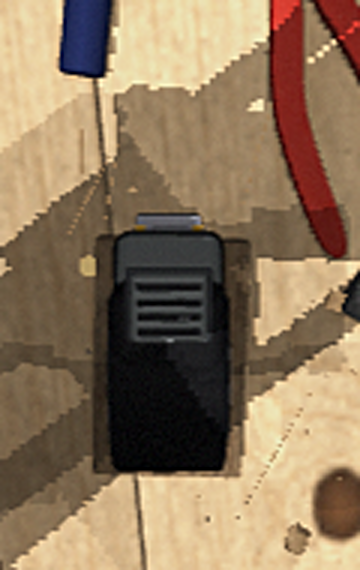

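```bash
python3 - <<'E'
from h import *
import pickle
c,p,d=pickle.load(open("wt.pkl","rb")); X=deproj(c,d)
z=lambda u,v:[230+u/5-.4,140+v/5-.4]
cap=ray(c,[z(234,212)],96)[0]; hk=ray(c,[z(232,62)],27)[0]; hk2=ray(c,[z(232,58)],27)[0]
print("cap",cap,"hook outer top",hk2, "dist",np.linalg.norm(cap[:2]-hk2[:2]))
a=np.degrees(np.arctan2(*(hk2-cap)[1::-1])); print(a)
L,R=[],[]
for v in range(176,230):
    k=np.where((X[v,245:310,2]>70)&(X[v,245:310,2]<92))[0]+245
    L.append([k[0]-.5,v]);R.append([k[-1]+.5,v])
for s in(L,R):
    W=ray(c,np.array(s),80)[:,:2]; vx,vy,x,y=cv2.fitLine(W.astype(np.float32),cv2.DIST_HUBER,0,.01,.01).ravel(); print("side",x,y,np.degrees(np.arctan2(vy,vx)))
for a in(83,84.5,86):
    e=np.array([np.cos(np.radians(a)),np.sin(np.radians(a))]); print(a,"mid from cap",cap[:2]-24*e,"from hook",hk2[:2]-49*e)
E
```

```text
cap [501.27038581 435.55531945  96.        ] hook outer top [503.21471079 459.96360571  27.        ] dist 24.48560471036314
85.44552717509181
side 478.7954 416.32993 84.1645
side 519.4183 412.75848 85.86074
83 mid from cap [498.34552157 411.73421181] from hook [497.24311296 411.32884428]
84.5 mid from cap [498.97008775 411.66581069] from hook [498.51826891 411.18919199]
86 mid from cap [499.59623044 411.61378224] from hook [499.79664357 411.08296725]
```

```bash
python3 - <<'E'
from h import *
from workcell import bot,eyes,sensors
import pickle
q=down(np.radians(-5))
bot.servo_line([499.1,411.5,130],200)
bot.servo_line([499.1,411.5,35],80)
print(sensors.get_tool_pos(),sensors.get_force())
bot.set_gripper(20)
print("open",sensors.get_opening(),sensors.get_force())
bot.servo_line([499.1,411.5,120],80)
bot.wait(.1)
print("lifted",sensors.get_opening(),sensors.get_force(),sensors.get_tool_pos(),sensors.get_time())
c=eyes.calibration("wrist"); p,d=eyes.capture("wrist"); save("lift",p); pickle.dump((c,p,d),open("lift.pkl","wb"))
E
```

```text
[499.71388848 411.90269762  35.84654001] [ 0.57481791 -0.35797719  0.46894826]
open 39.99689238542236 [-4.81492335 -0.17965806  2.82709092]
lifted 39.57942844416519 [-0.1770987   0.14795093 -4.82033681] [498.5368913  411.132392   118.97168152] 8.0667
```

View pics/lift.png

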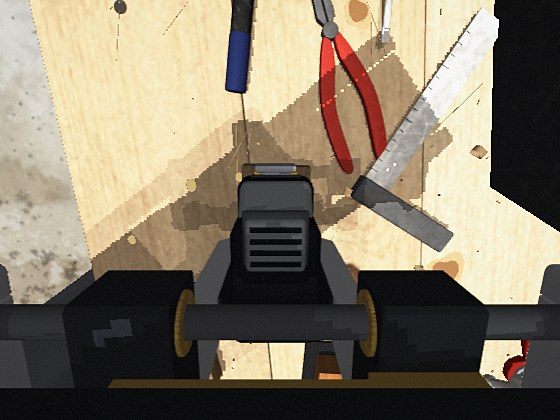

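```bash
python3 - <<'E'
from h import *
import pickle
c,p,d=pickle.load(open("lift.pkl","rb")); X=deproj(c,d)
save("liftz",cv2.resize(p[150:300,210:345],None,fx=4,fy=4,interpolation=cv2.INTER_CUBIC))
m=(X[...,2]>140); m[:, :215]=0; m[:,340:]=0; m[:190]=0; m[285:]=0
print("cap z",np.median(X[225:270,255:295,2]),"case front top z",np.median(X[188:205,255:295,2]), "hook z", X[163:175:2,275,2])
for z0,uv in[(179.3,[[245,210],[306,210],[245,272],[306,272]])]:
    print(ray(c,uv,z0).round(1))
E
```

```text
cap z 180.5481926671496 case front top z 146.82317989379845 hook z [ 99.5300144  112.56440049 110.98023914 112.90454475 111.98693664
 110.68540046]
[[491.9 449.8 179.3]
 [515.1 447.8 179.3]
 [489.2 424.5 179.3]
 [513.4 422.4 179.3]]
```

View pics/liftz.png

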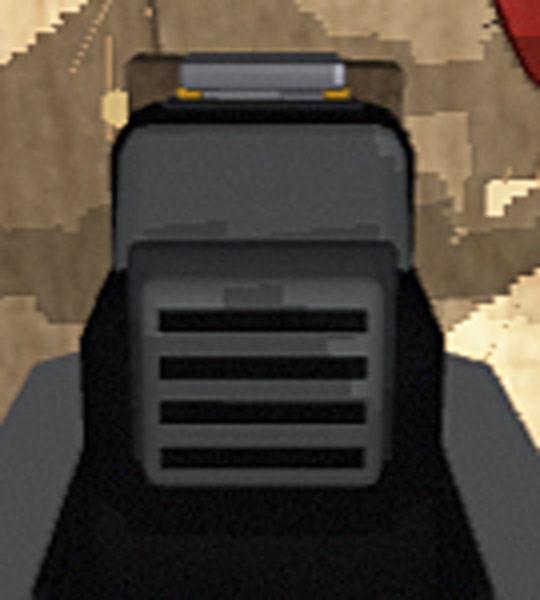

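```bash
python3 - <<'E'
from h import *
import pickle
c,p,d=pickle.load(open("lift.pkl","rb"))
z=lambda u,v:[210+u/4-.4,150+v/4-.4]
e=np.array([np.cos(np.radians(85)),np.sin(np.radians(85))]); n=np.array([-e[1],e[0]]); t=np.array([498.54,411.13])
und=118.97-16
for nm,uv,h in[("cap",z(265,383),77),("hookouter",z(262,62),8),("hookinner",z(262,88),8)]:
    w=ray(c,[uv],und+h)[0]; print(nm,w, (w[:2]-t)@e,(w[:2]-t)@n)
E
```

```text
cap [502.42257442 434.86518966 179.97      ] 23.98325875823087 -1.799141968868326
hookouter [504.10234268 459.18107871 110.97      ] 48.35301995136831 -1.3532488299709389
hookinner [503.77746145 455.43484425 110.97      ] 44.5927257838296 -1.356109715104747
```

```bash
python3 - <<'E'
from h import *
import pickle
c,p,d=pickle.load(open("wb.pkl","rb")); X=deproj(c,d)
m=(X[...,2]>60)&(X[...,1]>-100)&(X[...,1]<420); m[230:]=0
i=np.where(m); pts=X[m]; 
for lo in range(600,760,20):
    s=pts[(pts[:,0]>=lo)&(pts[:,0]<lo+20)]
    if len(s): print(lo,len(s),s.max(0).round(),s.min(0).round())
ce=__import__("workcell").eyes.calibration("top"); T=np.load("top0.npz"); Y=deproj(ce,T["d"])
m=(Y[...,2]>60)&(Y[...,1]>-150)&(Y[...,1]<420)&(Y[...,0]>600)&(Y[...,0]<800)
pts=Y[m]
for lo in range(600,800,20):
    s=pts[(pts[:,0]>=lo)&(pts[:,0]<lo+20)]
    if len(s): print("top",lo,len(s),s.max(0).round(),s.min(0).round())
E
```

```text
680 539 [700. 278. 111.] [694. 233.  60.]
700 850 [720. 278. 111.] [700. 226.  60.]
720 4454 [740. 280. 133.] [720. 209.  60.]
740 1662 [755. 279. 134.] [740. 209.  95.]
top 660 32 [680. 420. 119.] [674. 390. 108.]
top 680 95 [700. 417. 119.] [680. 232.  61.]
top 700 110 [720. 400. 119.] [700. 223.  62.]
top 720 306 [740. 400. 135.] [720. 208.  62.]
top 740 274 [760. 401. 135.] [ 740. -150.   61.]
top 760 407 [780. 404. 135.] [ 760. -150.   61.]
top 780 476 [800. 419. 135.] [ 780. -150.   60.]
```

```bash
python3 - <<'E'
from h import *
from workcell import bot,eyes,sensors
import pickle
ang=81.33; a=np.radians(ang); ax=np.array([np.cos(a),np.sin(a)]); n=np.array([-ax[1],ax[0]])
E_=np.array([583.05,240.58]); q=down(np.radians(ang-90))
m=E_+ax*(9-45)+n*1.5
bot.servo_line([*m,120],200,q)
bot.servo_line([*m,58],120)
bot.wait(.1)
print(sensors.get_tool_pos(),sensors.get_force(),sensors.get_time())
c=eyes.calibration("wrist"); p,d=eyes.capture("wrist"); save("hov",p); pickle.dump((c,p,d,sensors.get_tool_pos()),open("hov.pkl","wb"))
E
```

```text
[577.4553157  205.64176946  59.44304736] [ 0.12134392 -0.65006805 -5.18530071] 10.1333
```

View pics/hov.png

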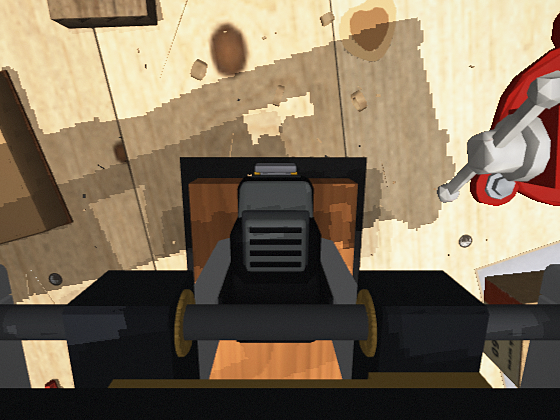

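```bash
python3 - <<'E'
from h import *
import pickle
from workcell import sensors
for _ in range(4): print(sensors.get_tool_pos().round(2), sensors.get_force().round(2))
c,p,d,t=pickle.load(open("hov.pkl","rb")); X=deproj(c,d)
save("hovz",cv2.resize(p[150:200,170:380],None,fx=3.8,fy=3.8,interpolation=cv2.INTER_CUBIC))
gr=p[...,0].astype(float)
P=[[u,160+np.diff(gr[160:195,u]).argmax()+.5] for u in list(range(195,232))+list(range(318,352))]
P=np.array(P); W=ray(c,P,30)
a=np.radians(81.33); ax=np.array([np.cos(a),np.sin(a)])
print("rows",P[:,1].min(),P[:,1].max(),"board end s rel tcp",np.median((W[:,:2]-t[:2])@ax))
und=t[2]-16
for r in (164,173,174.5): print(r,(ray(c,[[275.5,r]],und+8)[0][:2]-t[:2])@ax)
# yaw of board end
vx,vy,_,_=cv2.fitLine(W[:,:2].astype(np.float32),cv2.DIST_HUBER,0,.01,.01).ravel(); print(np.degrees(np.arctan2(vy,vx)))
E
```

```text
[577.44 205.55  59.5 ] [-0.37 -0.25 -5.83]
[577.44 205.55  59.5 ] [-0.37 -0.25 -5.83]
[577.44 205.55  59.5 ] [-0.37 -0.25 -5.83]
[577.44 205.55  59.5 ] [-0.37 -0.25 -5.83]
rows 177.5 183.5 board end s rel tcp 38.451931547939616
164 49.18861182624569
173 43.98089111177909
174.5 43.10639299962728
-11.174431
```

View pics/hovz.png

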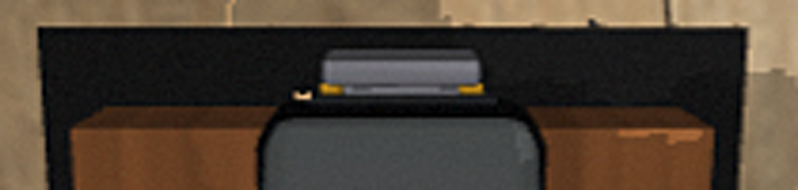

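```bash
cat >> h.py <<'E'
ANG=81.33; A=np.radians(ANG); AX=np.array([np.cos(A),np.sin(A)]); NN=np.array([-AX[1],AX[0]])
BE=np.array([583.05,240.58]); CM=np.array([557.256,71.469])
E
python3 - <<'E'
from h import *
from workcell import bot,eyes,sensors
m=BE+AX*(9-45)+NN*1.5
bot.servo_line([*m,49],60); bot.wait(.05)
f0=sensors.get_force(); print(sensors.get_tool_pos().round(2),f0.round(2))
z=48.
while z>42:
    z-=.5; bot.servo_line([*m,z],10)
    f=sensors.get_force(); t=sensors.get_tool_pos(); print(z,t.round(2),f.round(2))
    if f[2]-f0[2]>4: break
print(sensors.get_time())
E
```

```text
[575.72 205.1   48.59] [-0.08  0.9  -5.62]
47.5 [576.14 205.2   47.5 ] [-0.73 -0.27 -4.27]
47.0 [576.17 205.21  47.02] [ 0.31 -0.94 -6.21]
46.5 [576.1  205.19  46.47] [ 0.31  0.17 -4.95]
46.0 [576.11 205.2   45.96] [ 0.4   0.26 -5.75]
45.5 [576.21 205.25  45.93] [-1.17 -0.47 -2.18]
45.0 [576.19 205.26  45.9 ] [-2.82 -1.18  3.86]
12.0833
```

```bash
python3 - <<'E'
from h import *
from workcell import bot,eyes,sensors
import pickle
m=BE+AX*(9-45)+NN*1.5
bot.servo_line([*m,46.3],10)
print(sensors.get_tool_pos().round(2),sensors.get_force().round(2))
e=CM+AX*(-43+10)+NN*1.5
for k in (.15,.5,1):
    bot.servo_line([*(m+(e-m)*k),46.3],70)
    print(sensors.get_tool_pos().round(2),sensors.get_force().round(2),(sensors.get_force()[:2]@AX).round(2))
bot.wait(.1)
c=eyes.calibration("wrist"); t=sensors.get_tool_pos(); p,d=eyes.capture("wrist"); save("drag",p); pickle.dump((c,p,d,t),open("drag.pkl","wb"))
print(t,sensors.get_force(),sensors.get_opening(),sensors.get_time())
E
```

```text
[576.51 205.27  45.96] [ 0.61  0.63 -3.17]
[572.13 179.7   46.02] [ 0.72  2.   -6.28] 2.08
[563.35 122.22  46.23] [-0.27  2.19 -5.29] 2.12
[550.83  39.36  46.27] [-0.43  2.82 -6.15] 2.72
[550.85903055  39.45237942  46.28388324] [ 0.09748503  1.95971643 -5.65745278] 39.77616736803615 15.3667
```

View pics/drag.png

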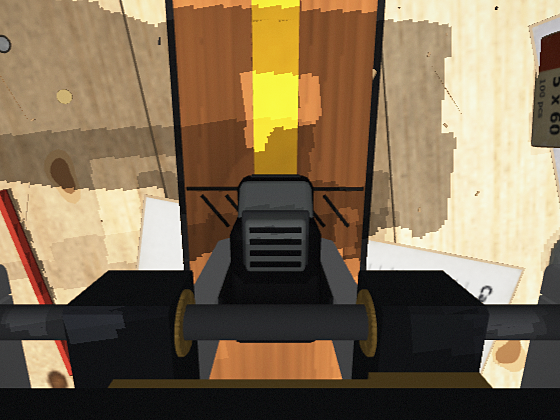

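```bash
python3 - <<'E'
from h import *
import pickle
c,p,d,t=pickle.load(open("drag.pkl","rb"))
g=cv2.cvtColor(p,cv2.COLOR_RGB2GRAY).astype(float)
P=[]
for u in list(range(192,234))+list(range(318,360)):
    col=g[181:195,u]; i=col.argmin()
    if 0<i<13: a,b,e=col[i-1:i+2]; P.append([u,181+i+.5*(a-e)/(a-2*b+e)])
P=np.array(P); W=ray(c,P,30)[:,:2]
vx,vy,_,_=cv2.fitLine(W.astype(np.float32),cv2.DIST_HUBER,0,.01,.01).ravel()
print("line s rel tcp",np.median((W-t[:2])@AX),"angle",np.degrees(np.arctan2(vy,vx)),len(P))
T=np.r_[t[:2]+AX*43-NN*1.5,30]
print("mouth proj",proj(c,T),"front at z=74",proj(c,[T+[0,0,44]]), "line rows",P[0],P[-1])
save("dragz",cv2.resize(p[160:215,180:370],None,fx=4.2,fy=4.2,interpolation=cv2.INTER_CUBIC))
# blade edges + board
hsv=cv2.cvtColor(p,cv2.COLOR_RGB2HSV)
m=(hsv[...,0]>22)&(hsv[...,0]<34)&(hsv[...,1]>150)
L=[];R=[]
for v in range(5,170,3):
    k=np.where(m[v,230:320])[0]+230
    if len(k)>20: L.append([k[0]-.5,v]);R.append([k[-1]+.5,v])
mid=(np.array(L)+np.array(R))/2; W=ray(c,mid,31)[:,:2]; vx,vy,_,_=cv2.fitLine(W.astype(np.float32),cv2.DIST_HUBER,0,.01,.01).ravel(); print("blade angle",np.degrees(np.arctan2(vy,vx)), "lateral rel cut",((W-CM)@NN).mean())
E
```

```text
line s rel tcp 33.26270296652294 angle -8.513448 84
mouth proj [[275.19744532 172.78459726]] front at z=74 [[275.18742741 183.8514095 ]] line rows [192.         188.70588235] [359.         189.60769231]
blade angle 81.06219 lateral rel cut 0.1634853060293633
```

View pics/dragz.png

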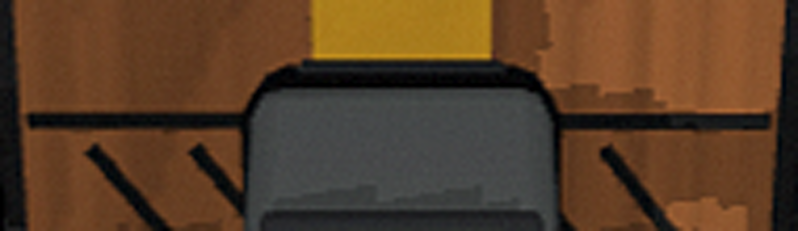

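```bash
python3 - <<'E'
from h import *
from workcell import bot,eyes,sensors
import pickle
from scipy.spatial.transform import Rotation as R
c,p,d,t=pickle.load(open("drag.pkl","rb"))
tg=t[:2]-AX*9.35
cmd=tg.copy()
for i in range(3):
    bot.servo_line([*cmd,46.2],15); bot.wait(.1)
    a=sensors.get_tool_pos(); er=(tg-a[:2]); print(a.round(2),er.round(2),sensors.get_force().round(2)); 
    if abs(er@AX)<.15: break
    cmd=cmd+er
bot.servo_line([*cmd,45.6],8); bot.wait(.1)
t=sensors.get_tool_pos(); print(t,(tg-t[:2])@AX,sensors.get_force().round(2), R.from_quat(sensors.get_tool_rot()).as_matrix()[:,1])
c=eyes.calibration("wrist"); p,d=eyes.capture("wrist"); save("set",p); pickle.dump((c,p,d,t),open("set.pkl","wb"))
g=cv2.cvtColor(p,cv2.COLOR_RGB2GRAY).astype(float)
save("setz",cv2.resize(p[150:205,180:370],None,fx=4.2,fy=4.2,interpolation=cv2.INTER_CUBIC))
print(sensors.get_time())
E
```

```text
[549.42  30.24  46.19] [ 0.03 -0.03] [-0.84  2.77 -6.13]
[549.62840445  30.31710683  45.91106328] -0.13360806448622128 [-1.44  3.13 -1.54] [-1.50704257e-01 -9.88578877e-01 -1.75399227e-04]
16.6167
```

View pics/setz.png

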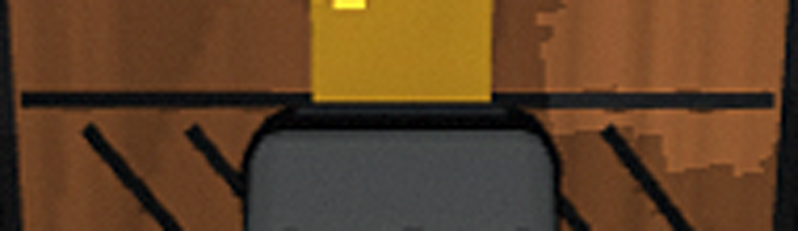

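```bash
python3 - <<'E'
from h import *
from workcell import bot,eyes,sensors
import pickle
c,p,d,t=pickle.load(open("set.pkl","rb"))
bot.set_gripper(70)
print(sensors.get_opening(),sensors.get_force().round(2))
bot.servo_line([t[0],t[1],150],120)
bot.wait(.1)
t2=sensors.get_tool_pos(); c=eyes.calibration("wrist"); p,d=eyes.capture("wrist"); save("rel",p); pickle.dump((c,p,d,t2),open("rel.pkl","wb"))
bot.set_gripper(0)
print(t2,sensors.get_opening(),sensors.get_force(),sensors.get_time())
E
```

```text
69.93158199683789 [ 0.17  0.19 -0.39]
[548.69692915  30.40749335 148.72666573] 0.314251815492465 [ 0.30848791 -0.54905928 -0.03345222] 19.5583
```

View pics/rel.png

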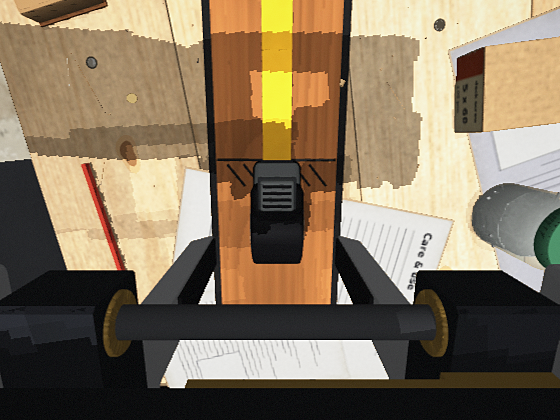

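```bash
python3 - <<'E'
from h import *
import pickle
from workcell import sensors
c,p,d,t=pickle.load(open("rel.pkl","rb")); s=pickle.load(open("set.pkl","rb"))[3]
X=deproj(c,d); m=(X[...,2]>101)&(X[...,2]<118); m[:165]=0;m[225:]=0;m[:,250:305].any(); m[:,:250]=0;m[:,305:]=0
q=X[m]; r=cv2.minAreaRect(q[:,:2].astype(np.float32)); print(r,np.median(q[:,2]))
print("predicted cap",s[:2]+AX*23.6, ray(c,[[277.5,194.5]],107)[0])
save("relz",cv2.resize(p[145:275,210:345],None,fx=4.4,fy=4.4,interpolation=cv2.INTER_CUBIC))
E
```

```text
((554.9265747070312, 53.879722595214844), (21.55573081970215, 24.00804901123047), 81.3497085571289) 107.25025723767934
predicted cap [553.18594456  53.64742848] [555.40818017  54.47580604 107.        ]
```

View pics/relz.png

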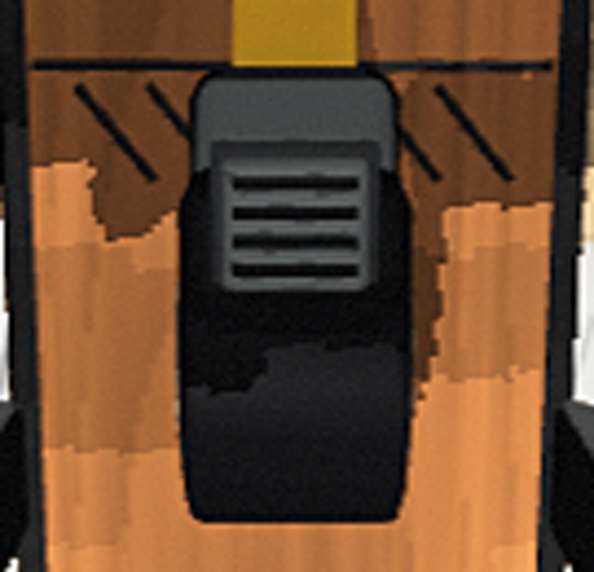

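```bash
python3 - <<'E'
from h import *
from workcell import bot,eyes,sensors
m=np.array([553.3,53.7])
bot.servo_line([*m,125],100); bot.servo_line([*m,110],50); bot.wait(.1)
f0=sensors.get_force()[2]; print(sensors.get_tool_pos().round(2),f0)
z=108.
while z>97:
    z-=.7; bot.servo_line([*m,z],12)
    f=sensors.get_force(); t=sensors.get_tool_pos(); print(round(z,1),t.round(2),f.round(1))
    if f[2]-f0>16: break
bot.wait(.2); print(sensors.get_tool_pos().round(2),sensors.get_force().round(1),sensors.get_time())
E
```

```text
[553.44  53.56 110.14] 0.460168923528595
107.3 [553.24  53.74 107.26] [ 0.1 -0.  -0.1]
106.6 [553.27  53.71 106.56] [-0.3 -0.3 -0.3]
105.9 [553.45  53.71 106.12] [-0.6  0.3  1.4]
105.2 [553.54  53.75 105.56] [-1.9  0.8  3.9]
104.5 [553.53  53.73 104.67] [0.2 0.2 3. ]
103.8 [553.45  53.72 103.79] [ 0.6 -0.5  2.4]
103.1 [553.44  53.71 103.06] [0.3 1.1 2.3]
102.4 [553.39  53.72 102.32] [1.3 0.9 2.6]
101.7 [553.38  53.72 101.66] [0.5 1.  3.1]
101.0 [553.41  53.7  101.03] [0.8 1.  3.3]
100.3 [553.42  53.7  100.48] [0.  0.2 4.9]
99.6 [553.46  53.7   99.94] [-0.9  0.6  5.2]
98.9 [553.51  53.68  99.46] [-0.2  0.5  6.4]
98.2 [553.53  53.64  98.99] [-0.8 -0.8  8. ]
97.5 [553.59  53.63  98.53] [-1.7  0.4  9.3]
96.8 [553.67  53.65  98.22] [-2.4  0.3 11.3]
[553.64  53.66  98.21] [-1.8  0.5 10.4] 24.925
```

```bash
python3 - <<'E'
from h import *
from workcell import bot,eyes,sensors
import pickle
s=pickle.load(open("set.pkl","rb"))[3]
bot.servo_line([553.3,53.7,125],60)
bot.servo_line([s[0],s[1],150],100); bot.wait(.15)
t=sensors.get_tool_pos(); c=eyes.calibration("wrist"); p,d=eyes.capture("wrist"); save("lk",p); pickle.dump((c,p,d,t),open("lk.pkl","wb"))
save("lkz",cv2.resize(p[145:275,210:345],None,fx=4.4,fy=4.4,interpolation=cv2.INTER_CUBIC))
c0,p0,d0,t0=pickle.load(open("rel.pkl","rb"))
for C,D in((c0,d0),(c,d)):
    X=deproj(C,D); m=np.zeros(D.shape,bool); m[185:205,268:288]=1; print("cap",np.median(X[m],0)); m[:]=0; m[220:240,265:290]=1; print("case",np.median(X[m],0))
    X2=X; m=(X[...,2]>97.5)&(X[...,2]<118); m[:165]=0;m[225:]=0; m[:,:250]=0;m[:,305:]=0; print(cv2.minAreaRect(X[m][:,:2].astype(np.float32)))
print(t0,t,sensors.get_time(),sensors.get_force())
E
```

```text
cap [555.43672258  54.51793442 107.44884946]
case [550.89916216  26.89025138  98.3446995 ]
((554.1356811523438, 48.07219696044922), (35.071510314941406, 35.59111785888672), 81.43341064453125)
cap [555.93305656  53.21664576 100.97626478]
case [551.83395288  28.78057183  98.57972451]
((553.7727661132812, 48.05403137207031), (35.239105224609375, 36.484840393066406), 81.2235336303711)
[548.69692915  30.40749335 148.72666573] [549.27598191  30.42176104 149.63673634] 26.2333 [-0.6080891  -0.09799983  0.22600935]
```

View pics/lkz.png

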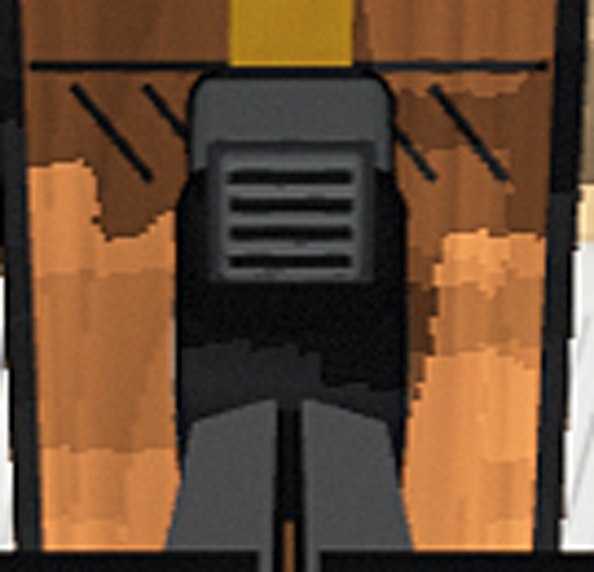

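View pics/lk.png

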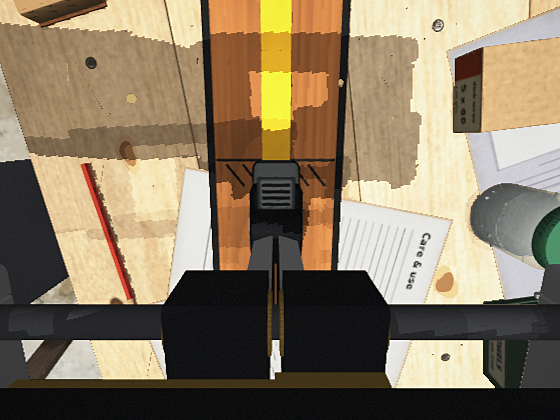

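```bash
python3 - <<'E'
from h import *
from workcell import bot,eyes,sensors
import pickle
bot.servo_line([555,100,230],150)
bot.move_pose([566,140,230],down(np.radians(-8.75))); bot.wait(.15)
c=eyes.calibration("wrist"); p,d=eyes.capture("wrist"); save("fin",p); pickle.dump((c,p,d),open("fin.pkl","wb"))
save("finz",cv2.resize(p[85:270,220:345],None,fx=3.2,fy=3.2,interpolation=cv2.INTER_CUBIC))
p,_=eyes.capture("scene"); save("finsz",cv2.resize(p[200:300,200:420],None,fx=3.6,fy=3.6,interpolation=cv2.INTER_CUBIC))
print(sensors.get_time(),sensors.get_tool_pos())
E
```

```text
27.6333 [565.7359327  139.01172473 229.64930472]
```

View pics/finz.png

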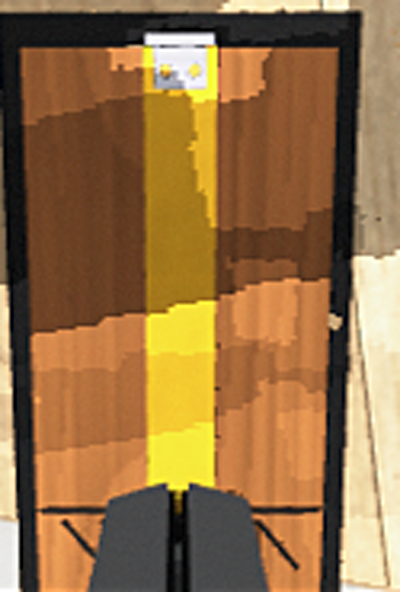

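View pics/finsz.png

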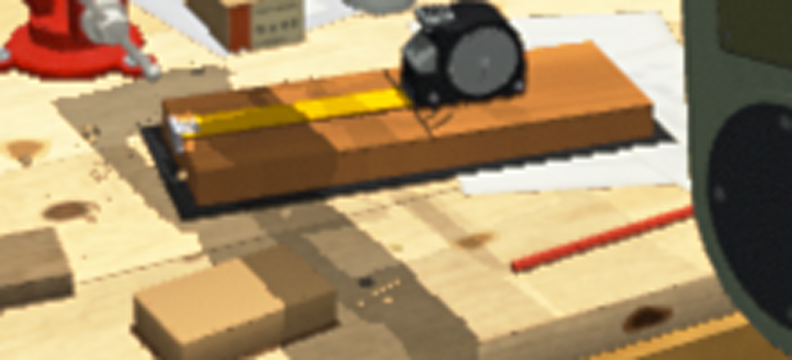

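```bash
python3 -c "
from workcell import workorder,sensors
print(sensors.get_force(),sensors.get_time()); print(workorder.finish_job())"
```

```text
[-0.30235201 -0.2567876   0.36294983] 27.6333
the job is handed in; nothing more can be done
None
```

The tape is standing on the board, hooked over the clean end, with its front face on the pencil line and the thumb lock down. I handed the job in at 27.6 s, and no verdict is reported.

I lifted the tape straight off the offcut and lowered it onto the board until I felt contact. I then drew it back about 177 mm and let go, and pressed the lock with the shut fingers, to about 11 N.

**Last checks:**
- **Mouth on the line:** with the case set down, the wrist picture put it about 0.3 mm from the line's centre. It still looked on the line after release and after locking.
- **Lock:** the cap stayed about 6.5 mm lower after I lifted off. It had travelled about 8 mm while pressed.
- **Hook:** it sits snug against the board end, and the pull in the blade (2–2.7 N) fits its spring.
- **Straightness:** the blade lies within about 0.3° of the board's direction and is centred on it.
- **Robot:** nothing was touching at hand-in, and I saw no sign that the other things had moved.

**Disagreements:** the wrist camera read about 1.5 mm off sideways, which I corrected for. My estimates of where the case sat in the gripper differed by 0.4–1 mm along the blade; I used 0.4 mm.

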